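# Load a glue stick into the carton gluer's magazine

### The job

Load the glue magazine: lift the loose orange cover plate off its two pins and lay it flat, handle up, in the middle of the cork mat. Then slide the yellow glue stick along its groove, without picking it up off the machine, until it tips over the edge into the hopper, where it may lodge leaning; tip it upright so that it stands end-down in the slot, and press its top gently down until it stops hard, just about flush with the machine's top. Leave the cover on the mat and do not disturb the other things on the bench.

Things in the scene. Friction and masses are not known exactly. Their poses are not given: they have to be found in the camera images.
- loader: Fixed grey glue-stick loader with orange side panels, 193 mm long (local x from -95 to +98), 64 mm wide, top at 136 mm. Origin: centre of its underside on the bench; local +x is the feed direction, z up. Two steel pins of 6 mm diameter stand on it at x = +62, y = +-23 mm, tops at 150 mm, with collars 12 mm wide and 5 mm high; two 5 mm rest pads at x = +24, y = +-28 mm.
- groove_end (a point): Middle of the sharp edge where the groove ends over the hopper, on the groove floor, 130 mm above the bench; axes as the loader's. The groove runs from x = -115 mm to 0 of this point between two aluminium guides 19.5 mm apart and 6 mm high (tops at 136 mm). A stick pushed along it tips over this edge once its middle has passed it.
- slot (a point): Centre of the well (18 x 19.5 mm), at the machine's top, 136 mm above the bench. The hopper (19.5 mm wide) opens 66 mm long from the groove's end; its far side is a slippery white 41 degree ramp down to the well's mouth at 68 mm height. Hidden in the well a stiff foot starts 10 to 18 mm (unknown) above its end stop and gives at about 5 N. Fully home, the stick's top is 3 mm above this point.
- cover: Loose orange cover plate 76 mm (x) by 68 mm (y) by 5 mm, 140 g, that starts on the pins' collars over the hopper (underside at 141 mm) and blocks the stick. Origin: centre of its underside. Two 10 mm holes at x = +6, y = +-23 mm sit loosely on the pins. On top a black bar handle, centred at x = -2, y = 0: 14 mm thick (x), 36 mm long (y), 26 mm high (its top 31 mm above the underside).
- cover_grip (a point): Top centre of the cover's black bar handle; pinch across the cover's x (14 mm). Axes as the cover's.
- stick: Yellow round rigid glue stick, 16 mm diameter, 110 mm long, about 35 g, lying in the groove with its tail end sticking out behind the groove. Origin: its centre; local x is its long axis, pointing in the feed direction at the start.
- stick_nose (a point): Centre of the stick's leading end face (towards the hopper).
- stick_tail (a point): Centre of the stick's trailing end face, the one to push and later to press on.
- mat: Fixed square cork mat, 150 x 150 x 4 mm, lying on the bench to the left or right of the loader (its place is swapped with the tray's). Origin: centre of its underside.
- tray: Bystander: fixed cardboard tray 150 x 150 x 50 mm with rolls in it, on the other side. Origin: centre of its underside.
- tape: Bystander: roll of brown tape lying flat, 96 mm diameter, 36 mm high. Origin: centre of its underside.
- bottle: Bystander: white bottle, 60 mm diameter, 170 mm high. Origin: centre of its underside.
- carton: Bystander: small closed cardboard carton 90 x 130 x 70 mm. Origin: centre of its underside.
- pencup: Bystander: dark pen cup with pens, 72 mm diameter, about 135 mm high. Origin: centre of its underside.
- stapler_box: Bystander: blue plastic box 120 x 60 x 45 mm. Origin: centre of its underside.

How it is judged (in metres and radians):
On the way, in this order (a step that is already met when the one before it is completed fails the run):
1. the cover lies flat, handle up, on the cork mat, let go (horizontal distance between cover and mat below 0.06 m and height (world z) of cover below 0.012 m and angle between cover's own z axis and vertical below 0.1 rad and contact force between the fingers and cover below 0.1 N), for 0.2 s.
2. the stick stands end-down in the slot (angle between the x axis of stick and the z axis of loader, either way round below 0.2 rad and horizontal distance between stick and slot below 0.012 m and height (world z) of stick below 0.118 m), for 0.2 s.
At the end, for the whole second after the job is handed in: The stick stands upright in the slot (within 5 degrees, centre within 6 mm of the slot's axis), pressed home to within 2.5 mm of its stop (centre less than 86.5 mm above the bench), at rest; the cover lies flat, handle up, with its centre within 60 mm of the mat's centre (horizontal distance between cover and mat below 0.06 m and height (world z) of cover below 0.012 m and angle between cover's own z axis and vertical below 0.1 rad and angle between the x axis of stick and the z axis of loader, either way round below 0.09 rad and horizontal distance between stick and slot below 0.006 m and height (world z) of stick below 0.0865 m and linear speed of each of stick, cover below 0.02 m/s); the robot touches nothing.
It fails at once if the stick is picked up off the machine (its centre above 170 mm) (height (world z) of stick above 0.17 m).
It fails at once if the stick falls off the machine (horizontal distance between stick and loader above 0.13 m).
It fails at once if the stick is pressed with more than 60 N (contact force between the fingers and stick above 60 N).
It fails at once if a bystander (tape, bottle, carton, pen cup, blue box) is moved more than 20 mm (distance of any of tape, bottle, carton, pencup, stapler_box from where it was at the start of the episode above 0.02 m).
It also fails if it takes over 59 s, if anything falls off the work surface, if the arm or the gripper's body presses on something with over 40 N, if the wrist force passes 120 N, or if a joint passes its speed limit or range.

### The arm

A 6-joint arm with a two-finger parallel gripper is mounted at the origin on the work surface. World frame = base frame: x ahead of the robot, y to its left, z up, the work surface at z = 0. Lengths are in mm, angles in rad, forces in N, time in s.
With the tool pointing down it reaches from about 350 to 775 mm from the base axis. Payload 5.5 kg.
Tool frame: the origin (TCP) lies at the very end of the fingers, on their centre line; the grasp point (between the pads) lies 19 mm behind it; z points along the fingers, y is the line along which they close (so a half turn about z gives the same grasp; the last joint's range is limited). The gripper opens to 85 mm and grips with 20 to 120 N. Pads are 22 mm wide; open, the fingers measure 114 mm over their backs; the gripper's body (76 mm by 85 mm) begins 54 mm behind the grasp point. The pads swing forward as they close: fully open they stand 13 mm farther back than shut.
Start: joints at [-1.358, 0.313, 0.046, 1.304, 0, 1.431], TCP at [198.676, -539.629, 231.323] pointing down, gripper open.
Joint ranges: [-2.76, 2.76], [-0.86, 1.69], [-1.03, 1.26], [-2.2, 2.34], [-1.47, 1.5], [-3.14, 3.14]. Speed limits (rad/s): [2.57, 2.57, 3.14, 3.14, 3.14, 3.14].

### API

Orientations are given as a rotation vector (axis times angle).
In Python, from station import observe, camera, camera_info, hand_in gives the robot as it stands.
- The arm moves only by the shell command python3 -m crank 'ROWS'. ROWS is JSON, a list of rows, each an object of numbers: "wx", "wy", "wz": the turn, a rotation vector about the tool's x, y, z in rad; "dx", "dy", "dz": the shift along the tool's x, y, z in m; "claw": the opening, from -1 (shut) to 1 (fully open). A call has 1 to 5 rows; each row is the pose to reach, as a shift and turn from the pose commanded when the call began, along the tool's axes at that moment; what a row does not reach only later rows make up. A row lasts 1/10 s, in which the tool goes at most 50 mm and 8.59 degrees, less where a joint would pass 70% of its speed; a pose out of reach is approached as far as the arm can. A call with a gripper value outside its range is refused whole. The fingers move at their own pace and stop on an object; the grip force is fixed at half the most. Time passes only in rows, so rows that repeat a pose let the fingers close. It gives the time, the measured TCP pose, the force, the opening and the grip force at its end, in the units of the state.
- observe(): the state, without advancing time (a new reading comes with each control period).
- camera(name): name is "side" or "top" or "wrist"; returns (picture, depth): 400x640x3 uint8, red, green, blue; 400x640 float32, mm along the optical axis (not along the pixel's ray), 0 where there is no reading.
- camera_info(name): a dict with "fovy" (degrees; the focal length in pixels is half the picture's height over the tangent of half this angle, whatever the lens; pixels are square), "cx", "cy" (the principal point, pixels), "R" (3x3) and "t" (3): a world point X has camera coordinates R X + t. Camera axes: x right, y down, z forward; pixel columns grow to the right and rows downward; lengths in mm; the calibration is good to about 2 mm. A picture is of the moment at which its call begins: read the wrist's pose just before it. camera_info takes no time and is no camera call; for the wrist camera it gives the pose at the moment of the call.
- hand_in(): hands the job in; it is judged then, once.
The state is a dict: "time": time; "joint_pos": joint angles; "joint_velocities": joint speeds; "effort": joint torques, N m; "ee_pos": TCP position; "eef_rot": TCP orientation; "contact_force": force on the tool from outside, world axes, zero at the start; "ft_torque": the same for the moment, N m; "opening": finger opening in mm; "gripper_force": force on a finger pad.
Only numpy, scipy, OpenCV 4.12 (cv2) and the standard library are available. Lean on these libraries where they do the work, as an engineer would, in place of code of your own. Each camera call takes 0.05 s, during which the arm holds its last target. There are 200 camera calls.

## Working session

There is one attempt and no reset: what is moved stays moved. The work goes in short steps, Python scripts to look and compute and a shell command to move; the robot and the scene stay as the last step left them, time stands still between calls to the robot, and variables do not carry over. Pictures are saved under pics/ and viewed, at most 10 in all, crops included, and the job is handed in when it is done.

```bash
mkdir -p pics
cat > h.py <<'E'
import numpy as np, cv2
from scipy.spatial.transform import Rotation as Ro
from station import observe, camera, camera_info
def shot(n):
    i=camera_info(n); p,d=camera(n); return p,d,i
def world(d,i,h=400):
    f=h/2/np.tan(np.radians(i["fovy"])/2)
    v,u=np.mgrid[0:d.shape[0],0:d.shape[1]]
    P=np.stack([(u-i["cx"])*d/f,(v-i["cy"])*d/f,d],-1)
    return (P-np.array(i["t"]))@np.array(i["R"])   # R^T (P-t)
def save(n,p): cv2.imwrite(n,p[...,::-1])
def delta(target,Rt=None):
    "tool-frame shift (m) and turn to reach target mm from the measured pose"
    o=observe(); R=Ro.from_rotvec(o["eef_rot"])
    s=R.inv().apply(np.array(target)-o["ee_pos"])/1000
    print("d",s.round(4), "turn",(R.inv()*Rt).as_rotvec().round(4) if Rt else "")
E
python3 - <<'E'
from h import *
o=observe(); print({k:np.round(v,3).tolist() for k,v in o.items()})
p,d,i=shot("top"); save("pics/top.png",p); np.savez("top.npz",p=p,d=d,W=world(d,i))
print(i)
p,d,i=shot("side"); save("pics/side.png",p); np.savez("side.npz",p=p,d=d,W=world(d,i)); print(i)
E
```

```text
{'time': 0.0, 'joint_pos': [-1.358, 0.314, 0.045, 1.304, 0.0, 1.431], 'joint_velocities': [-0.001, -0.002, -0.001, 0.0, -0.001, -0.002], 'effort': [-0.001, -48.063, 29.853, 0.019, -0.0, -0.0], 'ee_pos': [198.536, -539.083, 230.407], 'eef_rot': [-3.091, -0.551, 0.0], 'contact_force': [0.256, -0.259, 0.261], 'ft_torque': [-0.01, -0.024, 0.015], 'gripper_force': 0.0, 'opening': 85.799}
{'fovy': 54.18339457327789, 'cx': 314.39526106238435, 'cy': 201.49225939247518, 'R': array([[-0.00705564, -0.99997134,  0.0027451 ],
       [-0.98195516,  0.00640966, -0.18900521],
       [ 0.1889822 , -0.00402911, -0.98197225]]), 't': array([-25.54014124, 613.06108375, 992.70279831])}
{'fovy': 44.59810989213574, 'cx': 317.22594529828825, 'cy': 207.02899399442114, 'R': array([[-0.72646865, -0.68705133, -0.0142748 ],
       [-0.35525059,  0.39325132, -0.84802737],
       [ 0.58825192, -0.61099417, -0.52976014]]), 't': array([406.48396592, 322.67138968, 902.81007282])}
```

View pics/top.png

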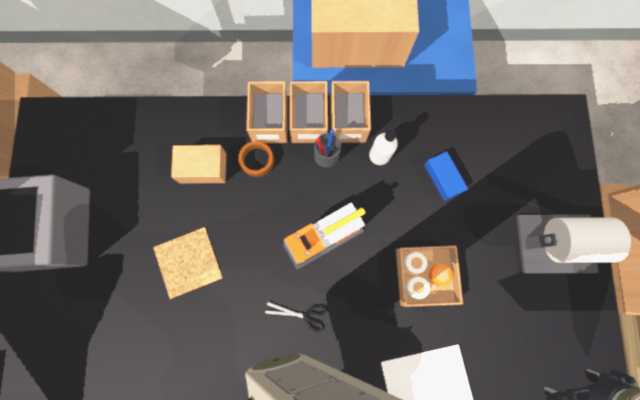

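View pics/side.png

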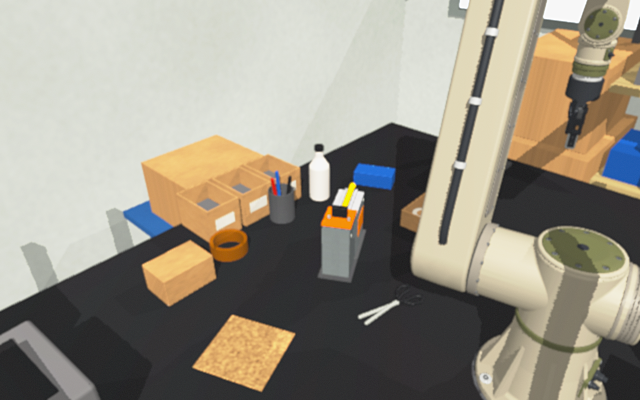

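The top view shows the loader at about (325,238), its orange cover at (305,242), the yellow stick to (365,212), and the mat at (187,262). Feed runs to the lower left in the image (+y, -x).

Run:
```python
from h import *
z=np.load("top.npz"); p,W=z["p"],z["W"]; hsv=cv2.cvtColor(p,cv2.COLOR_RGB2HSV)
v,u=np.mgrid[0:400,0:640]
def rep(n,m):
    X=W[m]; c=X.mean(0); r=cv2.minAreaRect(X[:,:2].astype(np.float32))
    print(n,len(X),"mean",c.round(1),"zq",np.percentile(X[:,2],[5,50,95]).round(1),"rect",np.round(r[0],1),np.round(r[1],1),round(r[2],1))
    return X
roi=(u>275)&(u<375)&(v>195)&(v<275)
H,S,V=hsv[...,0],hsv[...,1],hsv[...,2]
Y=rep("stick",roi&(H>24)&(H<34)&(S>150)&(V>150))
l=cv2.fitLine(Y[:,:2].astype(np.float32),cv2.DIST_HUBER,0,.01,.01).ravel(); print("line",l, np.degrees(np.arctan2(l[1],l[0])))
ax=np.array([l[0],l[1]]); 
if ax[1]<0: ax=-ax
s=(Y[:,:2]-l[2:])@ax; print("stick ends",l[2:]+ax*s.min(),l[2:]+ax*s.max())
C=rep("cover",roi&(H>8)&(H<20)&(S>150)&(W[...,2]>138)&(W[...,2]<152))
k=roi&(V<70)&(W[...,2]>160); rep("handle",k)
m=(u>145)&(u<230)&(v>220)&(v<305)&(V>110); rep("mat",m)
T=roi&(W[...,2]>125); rep("alltop",T)
```

```text
stick 116 mean [ 553.5 -109.4  143.1] zq [142.5 145.3 149.2] rect [ 555.9 -115.8] [ 18.8 137.6] 33.8
line [ 4.7790575e-01 -8.7841111e-01  5.5319055e+02 -1.0707167e+02] -61.45129
stick ends [ 589.80476738 -174.37015758] [524.59615714 -54.51395591]
cover 640 mean [490.9  -3.2 146.8] zq [144.4 146.7 149.6] rect [494.   -4.8] [68.1 72.9] 29.2
handle 40 mean [480.1 -10.3 333.5] zq [ 170.4  173.4 1090.7] rect [461.4 -17.1] [95.2 11. ] 16.6
mat 3222 mean [455.  319.4   8.1] zq [0.6 4.5 8. ] rect [473.8 199.4] [183.  427.7] 8.3
alltop 2159 mean [518.6 -51.4 150.4] zq [129.1 143.8 169.9] rect [504.1 -69.7] [113.8 206.7] 29.2
```

```bash
cat >> h.py <<'E'
def down(yaw):
    "tool z down, tool y along world heading yaw (deg)"
    a=np.radians(yaw); y=np.array([np.cos(a),np.sin(a),0]); z=np.array([0,0,-1.]); return Ro.from_matrix(np.stack([np.cross(y,z),y,z],1))
E
python3 - <<'E'
from h import *
z=np.load("top.npz"); p,W=z["p"],z["W"]; v,u=np.mgrid[0:400,0:640]
hsv=cv2.cvtColor(p,cv2.COLOR_RGB2HSV)
m=(u>145)&(u<230)&(v>220)&(v<305)&(hsv[...,2]>110)&(W[...,2]<12)&(W[...,2]>-4)
m=cv2.morphologyEx(m.astype(np.uint8),cv2.MORPH_OPEN,np.ones((5,5)))>0
X=W[m]; print(X.mean(0),cv2.minAreaRect(X[:,:2].astype(np.float32)))
print(Ro.from_rotvec(observe()["eef_rot"]).as_matrix().round(3))
for yw in (119,-61): delta([495,-6.5,330],down(yw))
E
```

```text
[455.60114776 320.48409886   4.46858661] ((456.2791748046875, 321.9641418457031), (156.18783569335938, 156.4652557373047), 21.26081657409668)
[[ 0.938  0.346 -0.   ]
 [ 0.346 -0.938  0.002]
 [ 0.    -0.002 -1.   ]]
d [ 0.4622 -0.3976 -0.0987] turn [-5.0000e-04  2.4000e-03  2.9882e+00]
d [ 0.4622 -0.3976 -0.0987] turn [-0.0016 -0.0004 -0.1534]
```

The mat centre is about (456, 321), the cover centre about (494,-5) and the feed heading about 119°.

```bash
R='{"dx":0.462,"dy":-0.398,"dz":-0.1,"wz":-0.153,"claw":1}'; python3 -m crank '[{"dx":0.462,"dy":-0.398,"dz":-0.1,"wz":-0.153,"claw":1},{"dx":0.462,"dy":-0.398,"dz":-0.1,"wz":-0.153,"claw":1},{"dx":0.462,"dy":-0.398,"dz":-0.1,"wz":-0.153,"claw":1},{"dx":0.462,"dy":-0.398,"dz":-0.1,"wz":-0.153,"claw":1},{"dx":0.462,"dy":-0.398,"dz":-0.1,"wz":-0.153,"claw":1}]'; python3 -c "
from h import *
print(observe()['joint_pos'],observe()['ee_pos'],observe()['time']); delta([495,-6.5,330],down(-61))"
```

```text
[-1.35760504e+00  3.13945910e-01  4.51135824e-02  1.30361947e+00
  8.20631835e-06  1.43120877e+00] [ 198.5696755  -539.14227972  230.49491303] 0.1
d [ 0.4622 -0.3976 -0.0987] turn [-0.0016 -0.0004 -0.1534]validation failed for argument at $[0]...
```

```bash
python3 -m crank --help | head -40; python3 -m crank '[{"wx":0,"wy":0,"wz":-0.153,"dx":0.462,"dy":-0.398,"dz":-0.1,"claw":1},{"wx":0,"wy":0,"wz":-0.153,"dx":0.462,"dy":-0.398,"dz":-0.1,"claw":1},{"wx":0,"wy":0,"wz":-0.153,"dx":0.462,"dy":-0.398,"dz":-0.1,"claw":1},{"wx":0,"wy":0,"wz":-0.153,"dx":0.462,"dy":-0.398,"dz":-0.1,"claw":1},{"wx":0,"wy":0,"wz":-0.153,"dx":0.462,"dy":-0.398,"dz":-0.1,"claw":1}]'; python3 -c "
from h import *
print(observe()['joint_pos'],observe()['ee_pos'],observe()['time']); delta([495,-6.5,330],down(-61))"
```

```text
time: 0.6
ee_pos: [318.8, -322.0, 271.7]
eef_rot: [-3.041, -0.785, 0.0]
contact_force: [1.5, 0.1, 0.2]
opening: 85.7
gripper_force: 0.0
[-9.67944957e-01  6.70110130e-02 -1.60344743e-01  1.34389112e+00
  1.16467699e-04  1.66854588e+00] [ 318.81414111 -322.01310345  271.70333854] 0.6
d [ 0.3069 -0.1909 -0.0582] turn [-0.0005 -0.0001 -0.001 ]invalid input: not JSON, or not a number
```

```bash
python3 -m crank '[{"wx":0,"wy":0,"wz":0,"dx":0.307,"dy":-0.191,"dz":-0.058,"claw":1},{"wx":0,"wy":0,"wz":0,"dx":0.307,"dy":-0.191,"dz":-0.058,"claw":1},{"wx":0,"wy":0,"wz":0,"dx":0.307,"dy":-0.191,"dz":-0.058,"claw":1},{"wx":0,"wy":0,"wz":0,"dx":0.307,"dy":-0.191,"dz":-0.058,"claw":1},{"wx":0,"wy":0,"wz":0,"dx":0.307,"dy":-0.191,"dz":-0.058,"claw":1}]'; python3 -c "
from h import *
delta([495,-6.5,330],down(-61))"
```

```text
time: 1.1
ee_pos: [439.0, -106.3, 311.5]
eef_rot: [3.042, 0.786, -0.0]
contact_force: [0.3, -0.8, 1.1]
opening: 85.3
gripper_force: 0.0
d [ 0.0973 -0.0602 -0.0185] turn [ 0.0001  0.0001 -0.0005]
```

```bash
python3 -m crank '[{"wx":0,"wy":0,"wz":0,"dx":0.097,"dy":-0.06,"dz":-0.018,"claw":1},{"wx":0,"wy":0,"wz":0,"dx":0.097,"dy":-0.06,"dz":-0.018,"claw":1},{"wx":0,"wy":0,"wz":0,"dx":0.097,"dy":-0.06,"dz":-0.018,"claw":1},{"wx":0,"wy":0,"wz":0,"dx":0.097,"dy":-0.06,"dz":-0.018,"claw":1}]'; python3 -c "
from h import *
p,d,i=shot('wrist'); save('pics/w1.png',p); W=world(d,i); np.savez('w1.npz',p=p,d=d,W=W)
print(observe()['ee_pos'],observe()['joint_pos'],-np.array(i['R']).T@i['t'],np.array(i['R'])[2])"
```

```text
time: 1.5
ee_pos: [495.1, -7.0, 329.0]
eef_rot: [-3.04, -0.792, 0.001]
contact_force: [0.1, -0.6, -0.3]
opening: 85.1
gripper_force: 0.0
[494.33748806  -8.24683486 328.81768971] [-1.78841197e-01  1.46750211e-01  6.84306007e-02  1.49359322e+00
 -5.92660115e-04  2.45463678e+00] [564.25540968  31.0399316  471.20614587] [-0.26893953 -0.1507331  -0.95128916]
```

View pics/w1.png

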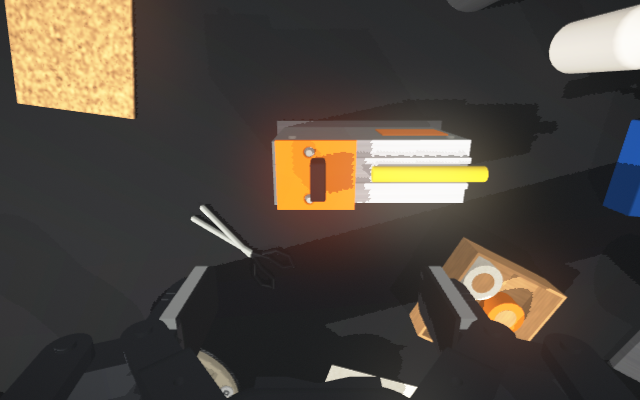

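The wrist view shows the cover at (315,175) with its dark handle at (318,180), pins at (309,152) and (308,199), and the stick from (370,174) to (488,174).

```bash
cat > m.py <<'E'
from h import *
def measure(W,p,hull=True):
    hsv=cv2.cvtColor(p,cv2.COLOR_RGB2HSV); H,S,V=[hsv[...,k] for k in range(3)]
    v,u=np.mgrid[0:400,0:640]; roi=(u>250)&(u<510)&(v>105)&(v<225)
    def rect(n,m):
        m=cv2.morphologyEx(m.astype(np.uint8),cv2.MORPH_OPEN,np.ones((3,3)))>0
        X=W[m]; r=cv2.minAreaRect(X[:,:2].astype(np.float32)); print(n,len(X),np.round(r[0],1),np.round(r[1],1),round(r[2],2),"z",np.percentile(X[:,2],[5,50,95]).round(1)); return X
    Z=W[...,2]
    rect("cover",roi&(H>8)&(H<21)&(S>150)&(Z>142)&(Z<151))
    rect("handletop",roi&(Z>167)&(Z<176)&(V<140))
    Y=rect("stick",roi&(H>24)&(H<34)&(S>150)&(Z>125))
    Yt=Y[Y[:,2]>np.percentile(Y[:,2],60)]
    l=cv2.fitLine(Yt[:,:2].astype(np.float32),cv2.DIST_HUBER,0,.01,.01).ravel(); a=l[:2]*(1 if l[1]>0 else -1); s=(Y[:,:2]-l[2:])@a
    print("stick heading",np.degrees(np.arctan2(a[1],a[0])),"tail",l[2:]+a*s.min(),"vis nose",l[2:]+a*s.max())
    G=rect("guides",roi&(S<40)&(V>150)&(Z>131)&(Z<141))
if __name__=="__main__":
    z=np.load("w1.npz"); measure(z["W"],z["p"])
E
python3 m.py
```

```text
cover 4721 [493.5  -5.9] [68.2 75.7] 29.25 z [144.5 145.7 147. ]
handletop 537 [495.   -6.9] [34.2 12.6] 29.52 z [170.5 171.6 173. ]
stick 1666 [544.2 -62.2] [ 56.1 182.3] 4.93 z [141.1 144.6 146.3]
stick heading 118.96167 tail [ 574.25396252 -149.66761583] vis nose [495.3493513   -7.09509305]
guides 1464 [540.4 -89. ] [ 31.5 110.4] 29.3 z [133.  135.7 136.9]
```

```bash
python3 -c "
from h import *
delta([494.8,-7.2,150],down(-60.8)); print(observe()['ee_pos'])"
```

```text
d [ 0.0011 -0.0006  0.1788] turn [-0.0003  0.0012 -0.0015]
[494.33748806  -8.24683486 328.81768971]
```

```bash
python3 -m crank '[{"wx":0,"wy":0,"wz":-0.001,"dx":0.001,"dy":0,"dz":0.05,"claw":0.3},{"wx":0,"wy":0,"wz":-0.001,"dx":0.001,"dy":0,"dz":0.1,"claw":0.3},{"wx":0,"wy":0,"wz":-0.001,"dx":0.001,"dy":0,"dz":0.14,"claw":0.3},{"wx":0,"wy":0,"wz":-0.001,"dx":0.001,"dy":0,"dz":0.16,"claw":0.3},{"wx":0,"wy":0,"wz":-0.001,"dx":0.001,"dy":0,"dz":0.16,"claw":0.3}]'; python3 -c "
from h import *
delta([494.8,-7.2,150],down(-60.8))"
```

```text
time: 2.05
ee_pos: [491.6, -9.5, 165.8]
eef_rot: [-3.04, -0.783, 0.011]
contact_force: [0.0, 0.6, 0.3]
opening: 55.8
gripper_force: 0.0
d [ 0.004  -0.0005  0.0158] turn [-0.0045  0.0063 -0.0055]
```

```bash
python3 -m crank '[{"wx":0,"wy":0,"wz":0,"dx":0.003,"dy":0,"dz":0.016,"claw":0.3},{"wx":0,"wy":0,"wz":0,"dx":0.003,"dy":0,"dz":0.018,"claw":0.3},{"wx":0,"wy":0,"wz":0,"dx":0.003,"dy":0,"dz":0.018,"claw":0.3}]'; python3 -c "
from h import *
delta([494.8,-7.2,150],down(-60.8))"
```

```text
time: 2.35
ee_pos: [497.9, -7.8, 152.2]
eef_rot: [3.041, 0.786, 0.001]
contact_force: [-0.3, -0.1, 0.5]
opening: 55.4
gripper_force: 0.0
d [-0.0025 -0.002   0.0022] turn [ 0.0006 -0.0002 -0.0041]
```

```bash
python3 -m crank '[{"wx":0,"wy":0,"wz":-0.003,"dx":-0.001,"dy":-0.001,"dz":0.002,"claw":0.3},{"wx":0,"wy":0,"wz":-0.003,"dx":-0.001,"dy":-0.001,"dz":0.002,"claw":-1},{"wx":0,"wy":0,"wz":-0.003,"dx":-0.001,"dy":-0.001,"dz":0.002,"claw":-1},{"wx":0,"wy":0,"wz":-0.003,"dx":-0.001,"dy":-0.001,"dz":0.002,"claw":-1},{"wx":0,"wy":0,"wz":-0.003,"dx":-0.001,"dy":-0.001,"dz":0.002,"claw":-1}]'; python3 -m crank '[{"wx":0,"wy":0,"wz":0,"dx":0,"dy":0,"dz":0,"claw":-1},{"wx":0,"wy":0,"wz":0,"dx":0,"dy":0,"dz":0,"claw":-1}]'
```

```text
time: 2.85
ee_pos: [496.8, -6.5, 149.9]
eef_rot: [3.04, 0.792, 0.001]
contact_force: [-1.8, -0.8, 4.4]
opening: 13.0
gripper_force: 59.6
time: 3.05
ee_pos: [496.8, -6.5, 149.9]
eef_rot: [3.04, 0.792, 0.001]
contact_force: [-1.9, 0.0, 6.2]
opening: 13.1
gripper_force: 60.0
```

```bash
python3 -m crank '[{"wx":0,"wy":0,"wz":0,"dx":0,"dy":0,"dz":-0.015,"claw":-1},{"wx":0,"wy":0,"wz":0,"dx":0,"dy":0,"dz":-0.035,"claw":-1},{"wx":0,"wy":0,"wz":0,"dx":0,"dy":0,"dz":-0.065,"claw":-1},{"wx":0,"wy":0,"wz":0,"dx":0,"dy":0,"dz":-0.08,"claw":-1}]'; python3 -c "
from h import *
delta([458,321,120],down(-60.8-(-0.6)*57.3))"
```

```text
time: 3.45
ee_pos: [497.0, -6.5, 230.8]
eef_rot: [3.039, 0.792, 0.002]
contact_force: [0.6, 0.6, -1.2]
opening: 12.7
gripper_force: 59.0
d [ 0.1258 -0.305   0.1107] turn [ 0.0011 -0.0006 -0.5998]
```

```bash
python3 -m crank '[{"wx":0,"wy":0,"wz":-0.1,"dx":0.015,"dy":-0.035,"dz":0,"claw":-1},{"wx":0,"wy":0,"wz":-0.2,"dx":0.033,"dy":-0.08,"dz":0,"claw":-1},{"wx":0,"wy":0,"wz":-0.3,"dx":0.051,"dy":-0.125,"dz":0,"claw":-1},{"wx":0,"wy":0,"wz":-0.4,"dx":0.069,"dy":-0.168,"dz":0,"claw":-1},{"wx":0,"wy":0,"wz":-0.5,"dx":0.086,"dy":-0.21,"dz":0.01,"claw":-1}]'; python3 -c "
from h import *
delta([458,321,60],down(-60.8-(-0.6)*57.3))"
```

```text
time: 3.95
ee_pos: [469.2, 220.8, 219.8]
eef_rot: [2.746, 1.525, 0.003]
contact_force: [1.0, 0.4, -1.9]
opening: 12.5
gripper_force: 59.1
d [ 0.079  -0.0627  0.1598] turn [ 0.0013 -0.0011 -0.0958]
```

```bash
python3 -m crank '[{"wx":0,"wy":0,"wz":-0.09,"dx":0.025,"dy":-0.02,"dz":0.03,"claw":-1},{"wx":0,"wy":0,"wz":-0.09,"dx":0.045,"dy":-0.036,"dz":0.065,"claw":-1},{"wx":0,"wy":0,"wz":-0.09,"dx":0.065,"dy":-0.05,"dz":0.1,"claw":-1},{"wx":0,"wy":0,"wz":-0.09,"dx":0.079,"dy":-0.063,"dz":0.135,"claw":-1},{"wx":0,"wy":0,"wz":-0.09,"dx":0.079,"dy":-0.063,"dz":0.155,"claw":-1}]'; python3 -m crank '[{"wx":0,"wy":0,"wz":0,"dx":0,"dy":0,"dz":0,"claw":-1},{"wx":0,"wy":0,"wz":0,"dx":0,"dy":0,"dz":0,"claw":-1}]'; python3 -c "
from h import *
delta([458,321,14],down(-60.8-(-0.6)*57.3))
p,d,i=shot('wrist'); save('pics/w2.png',p); np.savez('w2.npz',p=p,d=d,W=world(d,i))"
```

```text
time: 4.45
ee_pos: [455.1, 320.4, 60.5]
eef_rot: [-2.675, -1.645, 0.007]
contact_force: [-0.7, -0.5, -2.0]
opening: 12.6
gripper_force: 59.1
time: 4.65
ee_pos: [457.4, 318.9, 64.0]
eef_rot: [2.678, 1.642, -0.003]
contact_force: [0.2, -0.9, -1.4]
opening: 12.8
gripper_force: 59.1
d [ 0.0023 -0.0004  0.05  ] turn [-0.0009  0.0015 -0.0098]
```

View pics/w2.png

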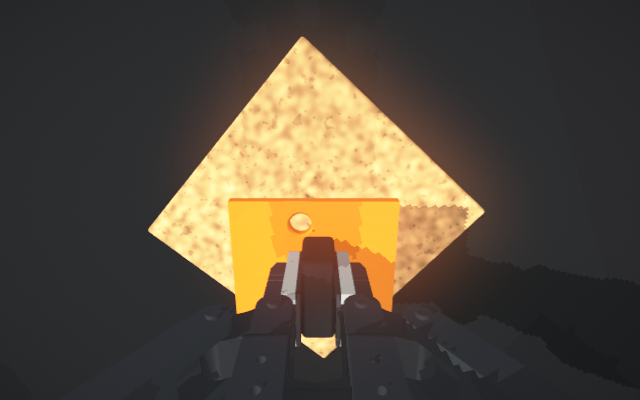

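The cover hangs level over the middle of the mat (mat corners (303,38), (149,230), (484,211)). Lower it.

```bash
python3 -m crank '[{"wx":0,"wy":0,"wz":0,"dx":0,"dy":0,"dz":0.03,"claw":-1},{"wx":0,"wy":0,"wz":0,"dx":0,"dy":0,"dz":0.042,"claw":-1},{"wx":0,"wy":0,"wz":0,"dx":0,"dy":0,"dz":0.047,"claw":-1},{"wx":0,"wy":0,"wz":0,"dx":0,"dy":0,"dz":0.049,"claw":-1},{"wx":0,"wy":0,"wz":0,"dx":0,"dy":0,"dz":0.049,"claw":-1}]'
```

```text
time: 5.2
ee_pos: [458.4, 319.2, 16.0]
eef_rot: [2.679, 1.641, 0.001]
contact_force: [-0.1, -0.4, -1.4]
opening: 12.7
gripper_force: 59.2
```

```bash
python3 -m crank '[{"wx":0,"wy":0,"wz":0,"dx":0,"dy":0,"dz":0.002,"claw":-1},{"wx":0,"wy":0,"wz":0,"dx":0,"dy":0,"dz":0.003,"claw":-1},{"wx":0,"wy":0,"wz":0,"dx":0,"dy":0,"dz":0.003,"claw":-1}]'
```

```text
time: 5.5
ee_pos: [458.3, 319.4, 13.0]
eef_rot: [2.678, 1.642, 0.002]
contact_force: [0.3, 0.0, 0.7]
opening: 12.9
gripper_force: 59.6
```

```bash
python3 -m crank '[{"wx":0,"wy":0,"wz":0,"dx":0,"dy":0,"dz":0,"claw":0.2},{"wx":0,"wy":0,"wz":0,"dx":0,"dy":0,"dz":0,"claw":0.2},{"wx":0,"wy":0,"wz":0,"dx":0,"dy":0,"dz":0,"claw":0.2},{"wx":0,"wy":0,"wz":0,"dx":0,"dy":0,"dz":0,"claw":0.2}]';python3 -m crank '[{"wx":0,"wy":0,"wz":0,"dx":0,"dy":0,"dz":-0.03,"claw":0.2},{"wx":0,"wy":0,"wz":0,"dx":0,"dy":0,"dz":-0.08,"claw":0.2},{"wx":0,"wy":0,"wz":0,"dx":0,"dy":0,"dz":-0.13,"claw":0.2},{"wx":0,"wy":0,"wz":0,"dx":0,"dy":0,"dz":-0.18,"claw":-1},{"wx":0,"wy":0,"wz":0,"dx":0,"dy":0,"dz":-0.22,"claw":-1}]'
python3 - <<'E'
from h import *
p,d,i=shot("top"); W=world(d,i); np.savez("top2.npz",p=p,d=d,W=W)
hsv=cv2.cvtColor(p,cv2.COLOR_RGB2HSV); v,u=np.mgrid[0:400,0:640]
m=(u>145)&(u<235)&(v>215)&(v<310)&(hsv[...,0]>8)&(hsv[...,0]<20)&(hsv[...,1]>225)
X=W[m]; print(len(X),X.mean(0),np.percentile(X[:,2],[5,50,95]))
save("pics/crop2.png",np.vstack([cv2.resize(p[200:320,140:400],None,fx=2.5,fy=2.5)]))
E
```

```text
time: 5.9
ee_pos: [457.8, 319.2, 12.3]
eef_rot: [2.678, 1.642, 0.0]
contact_force: [-0.2, 0.4, 0.0]
opening: 51.3
gripper_force: 0.0
time: 6.4
ee_pos: [458.1, 319.4, 235.6]
eef_rot: [2.678, 1.642, 0.004]
contact_force: [0.6, -0.7, 0.1]
opening: 22.7
gripper_force: 0.0<stdin>:5: RuntimeWarning: Mean of empty slice.
  ret = um.true_divide(
Traceback (most recent call last):
IndexError: index -1 is out of bounds for axis 0 with size 0
```

Run:
```python
from h import *
p,d,i=shot("wrist"); W=world(d,i); save("pics/w3.png",p)
hsv=cv2.cvtColor(p,cv2.COLOR_RGB2HSV)
m=(hsv[...,0]>8)&(hsv[...,0]<22)&(hsv[...,1]>150)&(W[...,2]>6.5)&(W[...,2]<14)
m=cv2.morphologyEx(m.astype(np.uint8),cv2.MORPH_OPEN,np.ones((7,7)))>0
X=W[m]; print(len(X),cv2.minAreaRect(X[:,:2].astype(np.float32)),np.percentile(X[:,2],[5,50,95]))
f=np.array([-.4879,.8729]); L=np.array([520.8,-54.8])
print(L-160*f); delta([*(L-160*f),235],down(-60.8)); print(observe()['joint_pos'])
```

```text
3278 ((455.2970275878906, 317.0141906738281), (67.80020904541016, 75.93834686279297), 62.8508415222168) [ 7.51197089  8.76814078 10.0503987 ]
[ 598.864 -194.464]
d [-0.3964  0.3568  0.003 ] turn [ 0.004  -0.011   0.5903]
[ 4.65120097e-01  2.74609692e-01  1.23662846e-02  1.29704805e+00
 -1.00934736e-04  2.50679043e+00]
```

```bash
python3 -m crank '[{"wx":0,"wy":0,"wz":0.12,"dx":-0.037,"dy":0.033,"dz":0,"claw":-1},{"wx":0,"wy":0,"wz":0.24,"dx":-0.074,"dy":0.066,"dz":0,"claw":-1},{"wx":0,"wy":0,"wz":0.36,"dx":-0.111,"dy":0.099,"dz":0,"claw":-1},{"wx":0,"wy":0,"wz":0.48,"dx":-0.148,"dy":0.132,"dz":0,"claw":-1},{"wx":0,"wy":0,"wz":0.59,"dx":-0.185,"dy":0.165,"dz":0,"claw":-1}]'; python3 -c "
from h import *
delta([588,-175,225],down(-60.8))"
```

```text
time: 7.0
ee_pos: [520.7, 77.7, 231.6]
eef_rot: [-3.042, -0.785, 0.001]
contact_force: [0.2, -0.6, 0.2]
opening: 0.2
gripper_force: 0.0
d [-0.0635  0.2536  0.0066] turn [-0.0003  0.0005 -0.0042]
```

```bash
python3 -m crank '[{"wx":0,"wy":0,"wz":-0.004,"dx":-0.064,"dy":0.254,"dz":0.0,"claw":-1},{"wx":0,"wy":0,"wz":-0.004,"dx":-0.064,"dy":0.254,"dz":0.0,"claw":-1},{"wx":0,"wy":0,"wz":-0.004,"dx":-0.064,"dy":0.254,"dz":0.0,"claw":-1},{"wx":0,"wy":0,"wz":-0.004,"dx":-0.064,"dy":0.254,"dz":0.0,"claw":-1},{"wx":0,"wy":0,"wz":-0.004,"dx":-0.064,"dy":0.254,"dz":0.0,"claw":-1}]';  python3 -m crank '[{"wx":0,"wy":0,"wz":0,"dx":0,"dy":0.012,"dz":0.0,"claw":-1},{"wx":0,"wy":0,"wz":0,"dx":0,"dy":0.012,"dz":0.0,"claw":-1}]'
python3 - <<'E'
from h import *
delta([588,-175,160],down(-60.8))
p,d,i=shot("wrist"); W=world(d,i); save("pics/w4.png",p); np.savez("w4.npz",p=p,d=d,W=W)
E
```

```text
time: 7.5
ee_pos: [585.8, -164.0, 231.5]
eef_rot: [-3.038, -0.798, 0.001]
contact_force: [0.9, 0.5, -0.9]
opening: -0.0
gripper_force: 0.0
time: 7.7
ee_pos: [591.8, -174.4, 230.8]
eef_rot: [-3.039, -0.793, 0.002]
contact_force: [-0.5, 0.8, 0.0]
opening: 0.3
gripper_force: 0.0
d [-0.0035 -0.0012  0.0708] turn [-0.0013  0.001   0.0008]
```

View pics/w4.png

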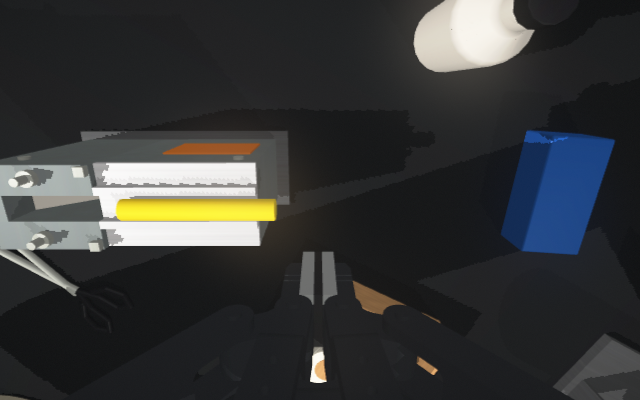

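The stick runs from (117,210) to (276,210). The groove's end is at about (100,210), with the hopper to its left.

Run:
```python
from h import *
z=np.load("w4.npz"); p,W=z["p"],z["W"]; hsv=cv2.cvtColor(p,cv2.COLOR_RGB2HSV); H,S,V=[hsv[...,k] for k in range(3)]
f=np.array([-.4879,.8729]); n=np.array([-.8729,-.4879]); L=np.array([520.8,-54.8])
v,u=np.mgrid[0:400,0:640]
lx=(W[...,:2]-L)@f; ly=(W[...,:2]-L)@n
m=(H>24)&(H<34)&(S>150)&(W[...,2]>130)&(v>190)&(v<230)&(u<300)
print("stick x",np.percentile(lx[m],[0.5,50,99.5]).round(1),"zmax",np.percentile(W[...,2][m],[50,97]).round(1))
for a in range(-100,10,25):
    q=m&(abs(lx-a)<8)&(W[...,2]>144); print(a,ly[q].mean().round(2) if q.any() else None)
g=(W[...,2]>148)&(u<60)&(v>165)&(v<260)&(W[...,2]<156)
for lo,hi in((165,200),(220,260)):
    q=g&(v>lo)&(v<hi); print("pin",lx[q].mean(),ly[q].mean(),W[...,2][q].mean())
# along centre-line heights
for a in range(0,90,4):
    q=(abs(lx-a)<2)&(abs(ly)<5); q2=(abs(lx-a)<2)&(abs(ly)>12)&(abs(ly)<25); print(a,np.percentile(W[...,2][q],[10,50]).round(0) if q.any() else None,end=" ")
```

```text
stick x [-109.2  -51.9   -0.4] zmax [144.4 146.3]
-100 -0.77
-75 -0.82
-50 -0.48
-25 -0.59
0 -0.49
pin 61.706024816784705 -23.115416398048943 149.36787542562516
pin 61.59761841291898 22.606790837137346 149.53814569916986
0 [144. 145.] 4 None 8 [129. 130.] 12 [129. 130.] 16 [129. 130.] 20 [129. 129.] 24 None 28 None 32 None 36 None 40 None 44 None 48 None 52 None 56 None 60 [89. 89.] 64 [89. 91.] 68 [92. 94.] 72 [96. 98.] 76 [ 99. 101.] 80 [103. 104.] 84 [107. 120.] 88 [113. 127.]
```

```bash
cat >> h.py <<'E'
f=np.array([-.4879,.8729]); n=np.array([-.8729,-.4879]); L=np.array([520.8,-54.8])
def lo(o=None):
    o=o or observe(); e=np.array(o["ee_pos"]); print("tool lx,ly,z",((e[:2]-L)@f).round(1),((e[:2]-L)@n).round(1),e[2].round(1),"F",np.round(o["contact_force"],1),"t",o["time"])
def go(x,y,z,R=None): delta([*(L+x*f+y*n),z],R or down(-60.8))
E
python3 -c "
from h import *
lo(); go(-140,-.5,139)"
```

```text
tool lx,ly,z -137.2 -4.1 231.1 F [-0.3 -0.  -0.4] t 7.75
d [-0.0035  0.0029  0.0921] turn [-0.002   0.001   0.0027]
```

```bash
python3 -m crank '[{"wx":0,"wy":0,"wz":0.002,"dx":-0.003,"dy":0.003,"dz":0.04,"claw":-1},{"wx":0,"wy":0,"wz":0.002,"dx":-0.003,"dy":0.003,"dz":0.075,"claw":-1},{"wx":0,"wy":0,"wz":0.002,"dx":-0.003,"dy":0.003,"dz":0.09,"claw":-1},{"wx":0,"wy":0,"wz":0.002,"dx":-0.003,"dy":0.003,"dz":0.091,"claw":-1},{"wx":0,"wy":0,"wz":0.002,"dx":-0.003,"dy":0.003,"dz":0.091,"claw":-1}]'; python3 -c "
from h import *
lo(); go(-60,-.5,139)"
```

```text
time: 8.25
ee_pos: [590.4, -174.7, 141.8]
eef_rot: [-3.038, -0.798, 0.0]
contact_force: [0.5, -0.9, 1.1]
opening: -0.0
gripper_force: 0.0
tool lx,ly,z -138.7 -2.3 141.8 F [ 0.5 -0.9  1.1] t 8.25
d [-0.0014 -0.0787  0.0028] turn [-0.0004  0.0002  0.0043]
```

```bash
python3 -m crank '[{"wx":0,"wy":0,"wz":0.003,"dx":-0.0015,"dy":0,"dz":0.002,"claw":-1},{"wx":0,"wy":0,"wz":0.003,"dx":-0.0015,"dy":-0.01,"dz":0.002,"claw":-1},{"wx":0,"wy":0,"wz":0.003,"dx":-0.0015,"dy":-0.02,"dz":0.002,"claw":-1},{"wx":0,"wy":0,"wz":0.003,"dx":-0.0015,"dy":-0.03,"dz":0.002,"claw":-1},{"wx":0,"wy":0,"wz":0.003,"dx":-0.0015,"dy":-0.04,"dz":0.002,"claw":-1}]'; python3 -c "
from h import *
lo(); go(-60,-.5,139)"
```

```text
time: 8.75
ee_pos: [569.5, -141.6, 139.9]
eef_rot: [3.04, 0.791, 0.001]
contact_force: [0.9, -0.7, 0.4]
opening: 0.1
gripper_force: 0.3
tool lx,ly,z -99.5 -0.1 139.9 F [ 0.9 -0.7  0.4] t 8.75
d [ 0.0003 -0.0395  0.0009] turn [ 0.0009 -0.0005 -0.0007]
```

```bash
python3 -m crank '[{"wx":0,"wy":0,"wz":0,"dx":0,"dy":-0.008,"dz":0,"claw":-1},{"wx":0,"wy":0,"wz":0,"dx":0,"dy":-0.016,"dz":0,"claw":-1},{"wx":0,"wy":0,"wz":0,"dx":0,"dy":-0.024,"dz":0,"claw":-1},{"wx":0,"wy":0,"wz":0,"dx":0,"dy":-0.032,"dz":0,"claw":-1},{"wx":0,"wy":0,"wz":0,"dx":0,"dy":-0.038,"dz":0,"claw":-1}]'
python3 - <<'E'
from h import *
lo()
p,d,i=shot("wrist"); W=world(d,i); save("pics/w5.png",p)
hsv=cv2.cvtColor(p,cv2.COLOR_RGB2HSV); H,S=hsv[...,0],hsv[...,1]
lx=(W[...,:2]-L)@f; ly=(W[...,:2]-L)@n
m=(H>24)&(H<34)&(S>150)&(abs(ly)<20)&(abs(lx)<160)&(W[...,2]>60)
print(m.sum(),np.percentile(lx[m],[.5,50,99.5]),np.percentile(W[...,2][m],[1,50,99]))
E
```

```text
time: 9.25
ee_pos: [551.0, -108.7, 139.5]
eef_rot: [3.04, 0.791, 0.0]
contact_force: [1.2, -0.9, 1.4]
opening: -0.7
gripper_force: 0.7
tool lx,ly,z -61.8 -0.1 139.5 F [ 1.2 -0.9  1.4] t 9.25
7549 [-49.48437266   5.24020952  53.37258977] [135.71298717 144.22645932 146.45109536]
```

```bash
python3 -m crank '[{"wx":0,"wy":0,"wz":0,"dx":0,"dy":-0.005,"dz":0,"claw":-1},{"wx":0,"wy":0,"wz":0,"dx":0,"dy":-0.01,"dz":0,"claw":-1},{"wx":0,"wy":0,"wz":0,"dx":0,"dy":-0.013,"dz":0,"claw":-1},{"wx":0,"wy":0,"wz":0,"dx":0,"dy":-0.015,"dz":0,"claw":-1},{"wx":0,"wy":0,"wz":0,"dx":0,"dy":-0.016,"dz":0,"claw":-1}]'
cat > st.py <<'E'
from h import *
import sys
lo()
p,d,i=shot("wrist"); W=world(d,i); save(sys.argv[1],p)
hsv=cv2.cvtColor(p,cv2.COLOR_RGB2HSV); H,S=hsv[...,0],hsv[...,1]
lx=(W[...,:2]-L)@f; ly=(W[...,:2]-L)@n
m=(H>24)&(H<34)&(S>150)&(abs(ly)<20)&(abs(lx)<160)&(W[...,2]>60)
m=cv2.morphologyEx(m.astype(np.uint8),cv2.MORPH_OPEN,np.ones((3,3)))>0
X,Z=lx[m],W[...,2][m]
print(m.sum(),np.percentile(X,[.5,50,99.5]),np.percentile(Z,[1,50,99]),"ly",ly[m].mean())
for q in range(0,100,20):
    a,b=np.percentile(X,[q,q+20]); k=(X>=a)&(X<=b); print((X[k].mean().round(1),np.percentile(Z[k],90).round(1)),end=" ")
E
python3 st.py pics/w6.png
```

```text
time: 9.8
ee_pos: [543.5, -95.2, 139.4]
eef_rot: [3.04, 0.791, 0.0]
contact_force: [1.2, -0.9, 2.1]
opening: -0.1
gripper_force: 1.3
tool lx,ly,z -46.4 -0.1 139.4 F [ 1.2 -0.9  2.1] t 9.8
7528 [-34.26151252  21.36447673  68.8339359 ] [135.60061407 144.22786159 146.36683459] ly -3.07306261635803
(np.float64(-20.9), np.float64(145.7)) (np.float64(1.7), np.float64(145.6)) (np.float64(21.3), np.float64(145.6)) (np.float64(40.5), np.float64(145.6)) (np.float64(59.7), np.float64(145.7))
```

```bash
python3 -m crank '[{"wx":0,"wy":0,"wz":0,"dx":0,"dy":-0.003,"dz":0,"claw":-1},{"wx":0,"wy":0,"wz":0,"dx":0,"dy":-0.006,"dz":0,"claw":-1},{"wx":0,"wy":0,"wz":0,"dx":0,"dy":-0.008,"dz":0,"claw":-1},{"wx":0,"wy":0,"wz":0,"dx":0,"dy":-0.008,"dz":0,"claw":-1},{"wx":0,"wy":0,"wz":0,"dx":0,"dy":-0.008,"dz":0,"claw":-1}]'; python3 st.py pics/w7.png
```

```text
time: 10.35
ee_pos: [539.3, -87.9, 139.3]
eef_rot: [-3.04, -0.791, 0.0]
contact_force: [-0.1, -0.6, 3.6]
opening: 0.3
gripper_force: 1.4
tool lx,ly,z -37.9 -0.0 139.3 F [-0.1 -0.6  3.6] t 10.35
7542 [-25.77590373  29.54199459  77.17192172] [135.63424188 144.30700197 146.50394953] ly -3.0361466405929374
(np.float64(-12.6), np.float64(145.7)) (np.float64(10.0), np.float64(145.6)) (np.float64(29.6), np.float64(145.7)) (np.float64(48.8), np.float64(145.7)) (np.float64(68.0), np.float64(145.8))
```

View pics/w7.png

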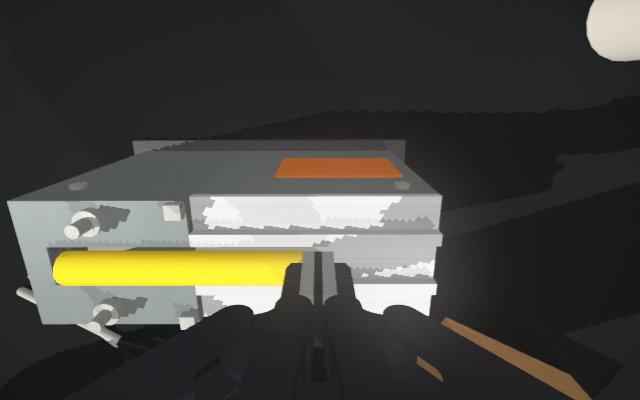

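The stick still lies level, from (55,268) to (300,268), with its middle past the edge, and the finger feels an upward force. Friction on the finger is holding the tail down, so I'll back off.

```bash
python3 -m crank '[{"wx":0,"wy":0,"wz":0,"dx":0,"dy":0.01,"dz":0,"claw":-1},{"wx":0,"wy":0,"wz":0,"dx":0,"dy":0.02,"dz":0,"claw":-1},{"wx":0,"wy":0,"wz":0,"dx":0,"dy":0.03,"dz":-0.005,"claw":-1},{"wx":0,"wy":0,"wz":0,"dx":0,"dy":0.03,"dz":-0.005,"claw":-1}]'; python3 st.py pics/w8.png
```

```text
time: 10.8
ee_pos: [555.4, -116.2, 144.8]
eef_rot: [3.04, 0.788, 0.002]
contact_force: [0.4, 0.2, -0.1]
opening: 0.3
gripper_force: 0.0
tool lx,ly,z -70.5 -0.2 144.8 F [ 0.4  0.2 -0.1] t 10.8
3742 [-11.49304339   1.75067044  43.57009914] [125.74383997 168.30510157 179.53134505] ly -4.221611498150387
(np.float64(-8.4), np.float64(175.5)) (np.float64(-3.8), np.float64(178.5)) (np.float64(1.9), np.float64(178.9)) (np.float64(12.0), np.float64(165.5)) (np.float64(27.1), np.float64(149.9))
```

View pics/w8.png

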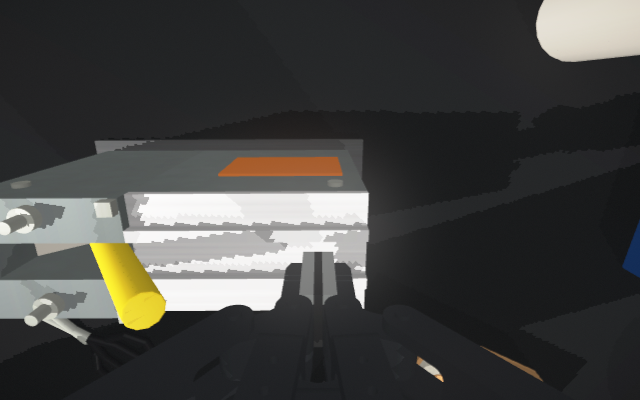

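The stick has tipped and lodged leaning about 46°. Its tail face is at (143,310), lx ≈ -4, z ≈ 173. Next I'll push the tail forward.

```bash
python3 -m crank '[{"wx":0,"wy":0,"wz":0,"dx":0,"dy":-0.02,"dz":0.002,"claw":-1},{"wx":0,"wy":0,"wz":0,"dx":0,"dy":-0.04,"dz":0.002,"claw":-1},{"wx":0,"wy":0,"wz":0,"dx":0,"dy":-0.047,"dz":0.002,"claw":-1},{"wx":0,"wy":0,"wz":0,"dx":0,"dy":-0.052,"dz":0.002,"claw":-1},{"wx":0,"wy":0,"wz":0,"dx":0,"dy":-0.057,"dz":0.002,"claw":-1}]'; python3 st.py pics/w9.png
```

```text
time: 11.35
ee_pos: [528.6, -66.0, 144.0]
eef_rot: [3.036, 0.789, 0.006]
contact_force: [3.5, -6.7, 10.9]
opening: -0.1
gripper_force: 6.2
tool lx,ly,z -13.6 -1.3 144.0 F [ 3.5 -6.7 10.9] t 11.35
2786 [ 2.84020738 22.35201156 51.05493198] [124.87956561 162.53672642 184.82411506] ly -7.321916667085151
(np.float64(8.0), np.float64(184.2)) (np.float64(16.2), np.float64(177.8)) (np.float64(22.4), np.float64(172.2)) (np.float64(28.9), np.float64(162.3)) (np.float64(39.2), np.float64(149.2))
```

```bash
python3 -m crank '[{"wx":0,"wy":0,"wz":0,"dx":0,"dy":-0.003,"dz":-0.004,"claw":-1},{"wx":0,"wy":0,"wz":0,"dx":0,"dy":-0.006,"dz":-0.008,"claw":-1},{"wx":0,"wy":0,"wz":0,"dx":0,"dy":-0.009,"dz":-0.012,"claw":-1},{"wx":0,"wy":0,"wz":0,"dx":0,"dy":-0.012,"dz":-0.015,"claw":-1}]'; python3 st.py pics/w10.png
```

```text
time: 11.8
ee_pos: [520.1, -53.8, 157.4]
eef_rot: [-3.04, -0.791, 0.001]
contact_force: [-0.1, 0.4, 0.0]
opening: -0.1
gripper_force: 0.0
tool lx,ly,z 1.2 0.1 157.4 F [-0.1  0.4  0. ] t 11.8
1005 [28.40573469 36.08375866 43.46641675] [132.14708737 152.91912963 154.51876282] ly -1.7715237919328453
(np.float64(30.3), np.float64(154.1)) (np.float64(33.3), np.float64(154.1)) (np.float64(36.1), np.float64(153.7)) (np.float64(38.5), np.float64(153.7)) (np.float64(41.3), np.float64(153.4))
```

View pics/w10.png

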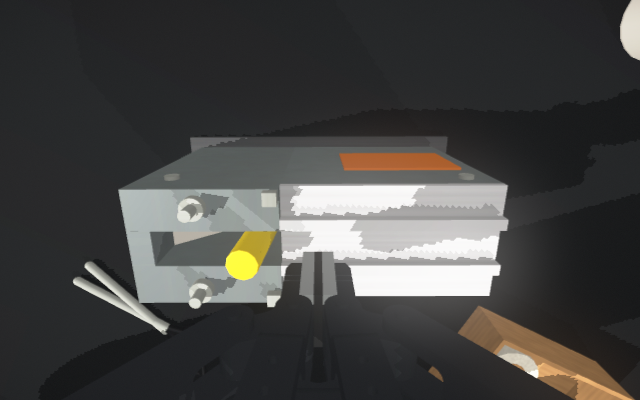

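The stick stands in the well. Its tail face is at (242,265), top z ≈ 154, lx ≈ 36. Next I'll go above it and press.

```bash
python3 -m crank '[{"wx":0,"wy":0,"wz":0,"dx":0,"dy":0.003,"dz":-0.02,"claw":-1},{"wx":0,"wy":0,"wz":0,"dx":0,"dy":-0.015,"dz":-0.022,"claw":-1},{"wx":0,"wy":0,"wz":0,"dx":0,"dy":-0.032,"dz":-0.02,"claw":-1},{"wx":0,"wy":0,"wz":0,"dx":0,"dy":-0.032,"dz":-0.01,"claw":-1},{"wx":0,"wy":0,"wz":0,"dx":0,"dy":-0.032,"dz":-0.005,"claw":-1}]'; python3 -c "
from h import *
lo(); go(33.5,-.5,154)"
```

```text
time: 12.35
ee_pos: [503.5, -25.1, 160.7]
eef_rot: [-3.039, -0.793, 0.003]
contact_force: [-0.5, 0.4, -0.5]
opening: 0.2
gripper_force: 0.0
tool lx,ly,z 34.4 0.6 160.7 F [-0.5  0.4 -0.5] t 12.35
d [0.0011 0.0009 0.0067] turn [-0.0012  0.0017  0.0008]
```

```bash
python3 -m crank '[{"wx":0,"wy":0,"wz":0,"dx":0.001,"dy":0.001,"dz":0.004,"claw":-1},{"wx":0,"wy":0,"wz":0,"dx":0.001,"dy":0.001,"dz":0.008,"claw":-1},{"wx":0,"wy":0,"wz":0,"dx":0.001,"dy":0.001,"dz":0.01,"claw":-1},{"wx":0,"wy":0,"wz":0,"dx":0.001,"dy":0.001,"dz":0.012,"claw":-1},{"wx":0,"wy":0,"wz":0,"dx":0.001,"dy":0.001,"dz":0.014,"claw":-1}]'; python3 -c "
from h import *
lo()"
```

```text
time: 12.85
ee_pos: [506.8, -26.7, 148.9]
eef_rot: [3.041, 0.79, 0.002]
contact_force: [-1.5, 1.4, 6.1]
opening: -0.2
gripper_force: 2.8
tool lx,ly,z 31.4 -1.5 148.9 F [-1.5  1.4  6.1] t 12.85
```

```bash
python3 -m crank '[{"wx":0,"wy":0,"wz":0,"dx":0,"dy":0,"dz":0.002,"claw":-1},{"wx":0,"wy":0,"wz":0,"dx":0,"dy":0,"dz":0.004,"claw":-1},{"wx":0,"wy":0,"wz":0,"dx":0,"dy":0,"dz":0.006,"claw":-1},{"wx":0,"wy":0,"wz":0,"dx":0,"dy":0,"dz":0.008,"claw":-1},{"wx":0,"wy":0,"wz":0,"dx":0,"dy":0,"dz":0.008,"claw":-1}]'; python3 -c "
from h import *
lo()"
```

```text
time: 13.35
ee_pos: [506.7, -26.7, 140.7]
eef_rot: [3.04, 0.79, 0.002]
contact_force: [0.0, 1.4, 2.9]
opening: 0.4
gripper_force: 1.6
tool lx,ly,z 31.4 -1.4 140.7 F [0.  1.4 2.9] t 13.35
```

```bash
python3 -m crank '[{"wx":0,"wy":0,"wz":0,"dx":0,"dy":0,"dz":0.001,"claw":-1},{"wx":0,"wy":0,"wz":0,"dx":0,"dy":0,"dz":0.002,"claw":-1},{"wx":0,"wy":0,"wz":0,"dx":0,"dy":0,"dz":0.003,"claw":-1},{"wx":0,"wy":0,"wz":0,"dx":0,"dy":0,"dz":0.003,"claw":-1}]'; python3 -c "
from h import *
lo()"
```

```text
time: 13.75
ee_pos: [506.9, -26.6, 138.9]
eef_rot: [3.04, 0.79, 0.003]
contact_force: [-3.1, 1.4, 11.8]
opening: -0.3
gripper_force: 6.0
tool lx,ly,z 31.4 -1.6 138.9 F [-3.1  1.4 11.8] t 13.75
```

```bash
python3 -m crank '[{"wx":0,"wy":0,"wz":0,"dx":0,"dy":0,"dz":0.0005,"claw":-1},{"wx":0,"wy":0,"wz":0,"dx":0,"dy":0,"dz":0.001,"claw":-1},{"wx":0,"wy":0,"wz":0,"dx":0,"dy":0,"dz":0.001,"claw":-1}]'; python3 -c "
from h import *
lo()"
```

```text
time: 14.05
ee_pos: [507.2, -26.6, 138.8]
eef_rot: [3.04, 0.79, 0.005]
contact_force: [-4.7, 2.2, 18.4]
opening: 0.0
gripper_force: 8.9
tool lx,ly,z 31.3 -1.9 138.8 F [-4.7  2.2 18.4] t 14.05
```

The tool stopped hard at 138.8 mm and the force rose to 18 N. Now retreat and check.

```bash
python3 -m crank '[{"wx":0,"wy":0,"wz":0,"dx":0,"dy":0,"dz":-0.004,"claw":-1},{"wx":0,"wy":0,"wz":0,"dx":0,"dy":0,"dz":-0.02,"claw":-1},{"wx":0,"wy":0,"wz":0,"dx":0,"dy":0.03,"dz":-0.06,"claw":-1},{"wx":0,"wy":0,"wz":0,"dx":0,"dy":0.06,"dz":-0.1,"claw":-1},{"wx":0,"wy":0,"wz":0,"dx":0,"dy":0.06,"dz":-0.1,"claw":-1}]'; python3 -m crank '[{"wx":0,"wy":0,"wz":0,"dx":0,"dy":0,"dz":0,"claw":-1},{"wx":0,"wy":0,"wz":0,"dx":0,"dy":0,"dz":0,"claw":-1}]'; python3 st.py pics/w11.png
```

```text
time: 14.55
ee_pos: [540.2, -82.8, 241.5]
eef_rot: [3.035, 0.784, 0.014]
contact_force: [0.3, -0.5, 0.5]
opening: 0.0
gripper_force: 0.0
time: 14.75
ee_pos: [534.5, -78.6, 234.8]
eef_rot: [-3.039, -0.79, 0.004]
contact_force: [-0.1, -0.5, 0.1]
opening: 0.1
gripper_force: 0.0
tool lx,ly,z -27.5 -0.3 234.8 F [-0.1 -0.5  0.1] t 14.75
332 [20.75976917 28.07087147 35.11700465] [137.02419371 138.65054251 140.49672091] ly -0.14176958839656154
(np.float64(22.6), np.float64(139.6)) (np.float64(25.5), np.float64(139.3)) (np.float64(28.1), np.float64(139.3)) (np.float64(30.5), np.float64(139.4)) (np.float64(33.3), np.float64(139.4))
```

View pics/w11.png

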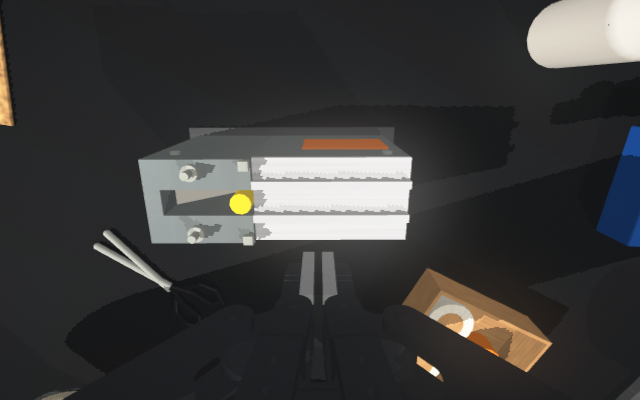

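The stick's round end shows at (240,204). It is upright, with its top at about 139 mm and lx ≈ 28, as specified.

```bash
python3 -c "
from station import hand_in
print(hand_in())"
```

```text
the job is handed in; nothing more can be done
None
```

I handed the job in at about 15 s on the robot's clock; no verdict came back. By my measurements the cover lies flat on the mat, about 5 mm off its centre, and the glue stick stands upright in the slot, pressed to its hard stop with its top at about 139 mm.

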